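# Gather the touch-up spray cans into the caddy

## Task

Gather the three mini spray cans whose caps match their colour into the plywood caddy: stand each one upright in the cup of its own colour, right down on the cup's floor, and let go. The pink can hangs by its neck in the keyhole rack: slide it along the slot to the wide hole, then lift it free. Leave the two empties (the blue and orange cans with black caps) standing where they are.

Things in the scene. Friction and masses are not known exactly. Their poses are not given: they have to be found in the camera images.
- pink_can_mid (a point): Pink mini spray can, pink cap, hung by its neck at the narrow end of the keyhole rack's slot: cap resting on the plate, body below it; upright, 130 mm tall, 90 g: body 40 mm wide, 78 tall; bare neck 12 wide, 10 tall; cap 28 wide, 42 tall. Point: on the axis, half-way up (65 above the foot); the cap spans 23 to 65 above it: grip it 45 to 58 above. z up.
- blue_can_mid (a point): Blue mini spray can with a blue cap, standing on the table; upright, 130 mm tall, 90 g: body 40 mm wide, 78 tall; bare neck 12 wide, 10 tall; cap 28 wide, 42 tall. Point: on the axis, half-way up (65 above the foot); the cap spans 23 to 65 above it: grip it 45 to 58 above. z up.
- orange_can_mid (a point): Orange mini spray can with an orange cap, standing on the table; upright, 130 mm tall, 90 g: body 40 mm wide, 78 tall; bare neck 12 wide, 10 tall; cap 28 wide, 42 tall. Point: on the axis, half-way up (65 above the foot); the cap spans 23 to 65 above it: grip it 45 to 58 above. z up.
- blue_empty_mid (a point): Empty: blue mini spray can with a BLACK cap, standing on the table among the others; same shape, size and point as they. Leave it alone.
- orange_empty_mid (a point): Empty: orange mini spray can with a BLACK cap, standing on the table among the others; same shape, size and point as they. Leave it alone.
- pink_cup_floor (a point): Pink cup fixed in the plywood caddy: round, 64 mm wide outside, 56 inside, rim 37 above its inner floor. Point: centre of that floor (a can standing in it has its middle 65 higher); z up, y along the row. The three cups stand in one row, 95 mm apart, in any order.
- blue_cup_floor (a point): Blue cup fixed in the plywood caddy: round, 64 mm wide outside, 56 inside, rim 37 above its inner floor. Point: centre of that floor (a can standing in it has its middle 65 higher); z up, y along the row. The caddy is a fixed tray 300 x 100 mm with walls 35 mm high, its end boards 65 high.
- orange_cup_floor (a point): Orange cup fixed in the plywood caddy: round, 64 mm wide outside, 56 inside, rim 37 above its inner floor. Point: centre of that floor (a can standing in it has its middle 65 higher); z up, y along the row. Loose things lying about (tape roll, lug, block, brush, jar, paper cup) are under 100 mm high.
- rack_wide (a point): Fixed steel rack: plate 110 x 160 mm, 6 thick, top 100 above the table, 4 corner legs. Point: centre of the keyhole's 56 mm wide hole, at the plate's top. From it an 18 mm slot runs along +y (z up); the hung can starts 75 mm along it, 4 mm free between its shoulder and the plate. Only the wide hole passes its body; it must rise 90 mm to clear the plate. Plate spans x +-55, y -50 to +110.
Mind the look-alikes: they are no part of the job. Leave any green or turquoise look-alike of the part that bears blue_can_mid alone.

How it is judged:
At the end, for the whole second after the job is handed in: Each matching-capped can stands in its own colour's cup: middle within 14 mm of the cup's centre and 58 to 71 mm above its floor, within 0.2 rad of upright, at rest; both empties within 25 mm of their start and 0.2 rad of upright (horizontal distance between pink_can_mid and pink_cup_floor below 0.014 m and z of pink_can_mid in the frame of pink_cup_floor between 0.058 and 0.071 m and angle between each of pink_can_mid, blue_can_mid, orange_can_mid, blue_empty_mid, orange_empty_mid's own z axis and vertical below 0.2 rad and linear speed of each of pink_can, blue_can, orange_can below 0.02 m/s and horizontal distance between blue_can_mid and blue_cup_floor below 0.014 m and z of blue_can_mid in the frame of blue_cup_floor between 0.058 and 0.071 m and horizontal distance between orange_can_mid and orange_cup_floor below 0.014 m and z of orange_can_mid in the frame of orange_cup_floor between 0.058 and 0.071 m and distance of each of blue_empty_mid, orange_empty_mid from where it was at the start of the episode below 0.025 m); the robot touches nothing.
It fails at once if a black-capped empty is shifted by more than 25 mm or tipped by more than 0.5 rad (distance of any of blue_empty_mid, orange_empty_mid from where it was at the start of the episode above 0.025 m or angle between any of blue_empty_mid, orange_empty_mid's own z axis and vertical above 0.5 rad).
It also fails if it takes over 101 s, if anything falls off the work surface, if the arm or the gripper's body presses on something with over 40 N, if the wrist force passes 120 N, or if a joint passes its speed limit or range.

## Robot

A 6-joint arm with a two-finger parallel gripper is mounted at the origin on the work surface. World frame = base frame: x ahead of the robot, y to its left, z up, the work surface at z = 0. Lengths are in m, angles in rad, forces in N, time in s.
With the tool pointing down it reaches from about 0.225 to 0.875 m from the base axis. Payload 3.4 kg.
Tool frame: the origin (TCP) lies on the centre line of the jaws, within the pads' length; the fingertips stand 11 mm ahead of it and the grasp point (between the pads) lies 8 mm behind it; z points along the fingers, y is the line along which they close (so a half turn about z gives the same grasp; the last joint's range is limited). The gripper opens to 85 mm and grips with 20 to 120 N. Pads are 22 mm wide; open, the fingers measure 114 mm over their backs; the gripper's body (76 mm by 85 mm) begins 54 mm behind the grasp point. The pads swing forward as they close: fully open they stand 13 mm farther back than shut.
Start: joints at [1.108, 0.276, 1.505, -0, 1.361, -0.121], TCP at [0.193, 0.542, 0.242] pointing down, gripper open.
Joint ranges: [-2.89, 2.89], [-0.75, 2.08], [0.22, 2.7], [-1.18, 4.32], [0.11, 2.71], [-2.7, 2.7]. Speed limits (rad/s): [2.57, 2.57, 3.14, 3.14, 3.14, 3.14].

## Interface

Orientations are given as a unit quaternion [w, x, y, z].
In Python, from rig import manip, eyes, job gives the robot as it stands.
- The arm moves only by the tool drive_tool, never from a script. Its argument "rows" is a list of rows, each a list of 3 entries, a list of its own where there are three numbers: the turn, a rotation vector about the world's x, y, z in rad, then the shift along the world's x, y, z in cm, then the finger opening in cm, from 0 to 8.54. A call has 1 to 8 rows; each row shifts and turns the commanded pose from where the row before left it; what a row does not reach is not made up. A row lasts 1/8 s, in which the tool goes at most 62.5 mm and 10.7 degrees, less where a joint would pass 70% of its speed; a pose out of reach is approached as far as the arm can. A call is refused whole if a number of a shift passes 6.25 or a number of a turn 0.188, either way. A call with a gripper value outside its range is refused whole. The fingers move at their own pace and stop on an object; "force" is the grip in N (left out, the last holds). Time passes only in rows, so rows that do not move let the fingers close. It gives the time, the measured TCP pose, the force, the opening and the grip force at its end, in the units of the state.
- manip.get_state(): the state, without advancing time (a new reading comes with each control period).
- eyes.get_image(name): name is "scene" or "top" or "wrist"; returns the picture (384x512x3 uint8, red, green, blue); there is no depth.
- eyes.get_calibration(name): a dict with "camera_matrix" (3x3 intrinsics, pixels), "view" (4x4, takes a point from world to camera coordinates). Camera axes: x right, y up, looking along -z (the intrinsics and any distortion apply to the point x, -y, -z); pixel columns grow to the right and rows downward; lengths in m; the calibration is good to about 2 mm. A picture is of the moment at which its call begins: read the wrist's pose just before it. get_calibration takes no time and is no camera call; for the wrist camera it gives the pose at the moment of the call.
- job.sign_off(): hands the job in; it is judged then, once.
The state is a dict: "clock": time; "qpos": joint angles; "qd": joint speeds; "effort": joint torques, N m; "position": TCP position; "ee_rot": TCP orientation; "contact_force": force on the tool from outside, world axes, zero at the start; "moment": the same for the moment, N m; "width": finger opening in m; "gripper_force": force on a finger pad.
Only numpy, scipy, OpenCV 4.12 (cv2) and the standard library are available. Lean on these libraries where they do the work, as an engineer would, in place of code of your own. Each camera call takes 0.05 s, during which the arm holds its last target. There are 200 camera calls.

## Working session

There is one attempt and no reset: what is moved stays moved. The work goes in short steps, Python scripts to look and compute and a tool call to move; the robot and the scene stay as the last step left them, time stands still between calls to the robot, and variables do not carry over. Pictures are saved under pics/ and viewed, at most 14 in all, crops included, and the job is handed in when it is done.

Besides the shell and the picture viewer there is one more tool, called after "Request:" by a JSON object that holds its "op" and its "data". drive_tool: Moves the arm, as the interface text tells. Its arguments: {"type":"object","properties":{"rows":{"type":"array"},"force":{"type":"number"}},"required":["rows"]}

```bash
mkdir -p pics
python3 - <<'E'
from rig import manip, eyes, job
import cv2
s=manip.get_state();print(s)
for n in("scene","top"):
    im=eyes.get_image(n);cv2.imwrite(f"pics/{n}0.png",cv2.resize(im[:,:,::-1],None,fx=1.5,fy=1.5,interpolation=cv2.INTER_CUBIC))
    print(n,eyes.get_calibration(n))
E
```

```text
{'clock': 0.0, 'qpos': array([ 1.10798613e+00,  2.76573986e-01,  1.50614901e+00, -1.51058559e-05,
        1.36071265e+00, -1.21006381e-01]), 'qd': array([ 0.00060952,  0.00035424, -0.0007319 , -0.00021818, -0.00163433,
       -0.00116379]), 'effort': array([ 1.72593045e-03, -4.16766572e+01, -2.45815498e+01, -3.27581229e-04,
        1.07524145e-02, -4.05005403e-05]), 'position': array([0.19251048, 0.54126019, 0.24144536]), 'ee_rot': array([-2.58116000e-04,  1.70069556e-01,  9.85431630e-01, -8.84640750e-04]), 'contact_force': array([-0.76401619,  0.35189169,  0.17065156]), 'moment': array([-0.04109304, -0.03857582,  0.00703418]), 'gripper_force': 0.0, 'width': 0.08539394608272947}
scene {'camera_matrix': array([[387.60402282,   0.        , 247.18050602],
       [  0.        , 387.60402282, 197.62032629],
       [  0.        ,   0.        ,   1.        ]]), 'view': array([[ 0.04296508,  0.99903518, -0.00909504, -0.02248469],
       [-0.76390263,  0.03871724,  0.64416904,  0.35854019],
       [ 0.64389966, -0.02072905,  0.76482909, -1.31257467],
       [ 0.        ,  0.        ,  0.        ,  1.        ]])}
top {'camera_matrix': array([[398.52424656,   0.        , 257.96211439],
       [  0.        , 398.52424656, 192.5644459 ],
       [  0.        ,   0.        ,   1.        ]]), 'view': array([[-0.02376075, -0.99971638,  0.00161105,  0.0206387 ],
       [ 0.97841376, -0.02292347,  0.20538019, -0.54573551],
       [-0.20528501,  0.00645627,  0.97868094, -0.88003781],
       [ 0.        ,  0.        ,  0.        ,  1.        ]])}
```

View pics/scene0.png

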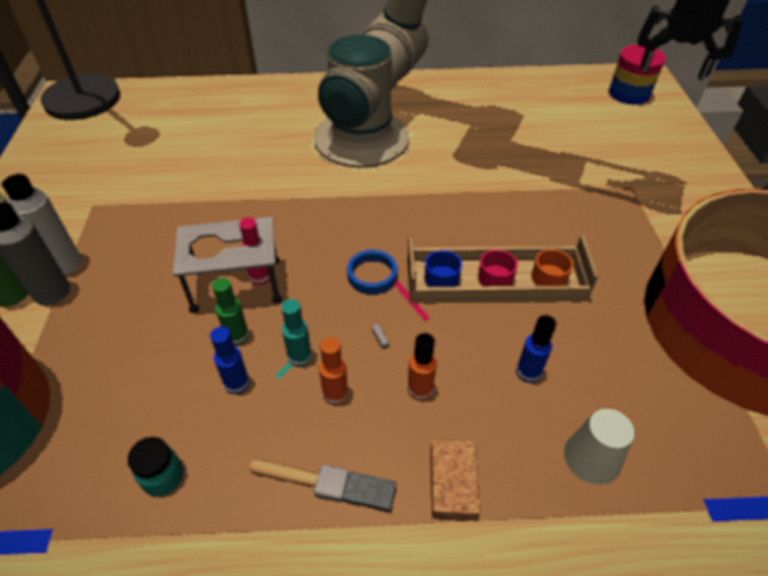

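View pics/top0.png

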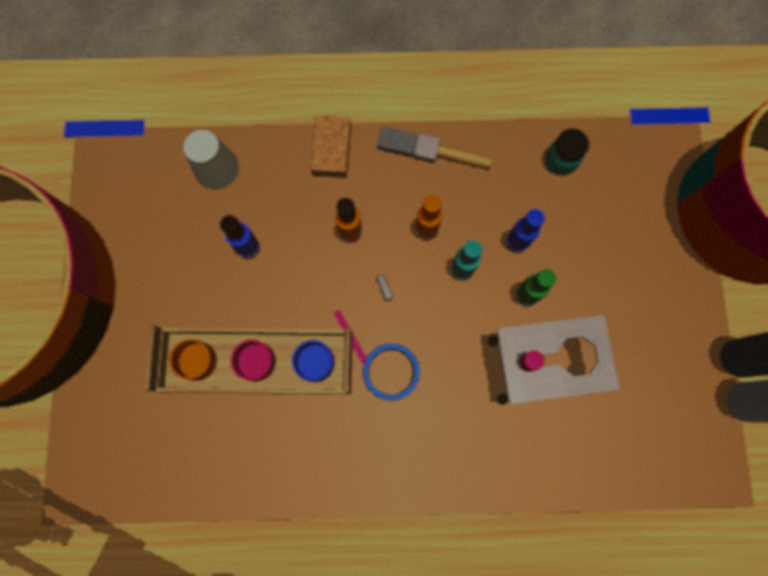

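The scene shows five table cans (1.5x top picture):
- Blue with blue cap: cap at (535,217).
- Blue with black cap: (232,224). This is an empty.
- Orange with orange cap: (432,203).
- Orange with black cap: (346,208). This is an empty.
- Green (545,279) and turquoise (471,250): look-alikes, leave alone.

The pink cap is at (533,360) in the rack, and the wide hole is at about (578,356). The cups are orange (193,359), pink (253,360) and blue (313,361). The targets are the blue/blue, orange/orange and pink cans. I'll confirm these in an enlarged crop.

```bash
cat > h.py <<'E'
import numpy as np, cv2
from rig import manip, eyes, job
def ray(cal,u,v):
    K=cal["camera_matrix"];V=cal["view"];R=V[:3,:3];t=V[:3,3]
    d=np.linalg.inv(K)@[u,v,1]; d=R.T@[d[0],-d[1],-d[2]]
    return -R.T@t,d
def at_z(cal,u,v,z):
    c,d=ray(cal,u,v); return c+d*(z-c[2])/d[2]
def proj(cal,P):
    P=np.atleast_2d(P);V=cal["view"];p=P@V[:3,:3].T+V[:3,3]; p=p*[1,-1,-1]
    q=p@cal["camera_matrix"].T; return q[:,:2]/q[:,2:]
def tri(obs):
    A=np.zeros((3,3));b=np.zeros(3)
    for cal,u,v in obs:
        c,d=ray(cal,u,v);d/=np.linalg.norm(d);M=np.eye(3)-np.outer(d,d);A+=M;b+=M@c
    return np.linalg.solve(A,b)
def crop(im,x0,y0,w,h,f,name):
    c=cv2.resize(im[y0:y0+h,x0:x0+w,::-1],None,fx=f,fy=f,interpolation=cv2.INTER_CUBIC)
    c=np.clip(c.astype(float)*1.3,0,255).astype(np.uint8)
    for x in range(-(-x0//10)*10,x0+w,10): cv2.line(c,(int((x-x0+.5)*f),0),(int((x-x0+.5)*f),4 if x%50 else 14),(255,255,255),1)
    for y in range(-(-y0//10)*10,y0+h,10): cv2.line(c,(0,int((y-y0+.5)*f)),(4 if y%50 else 14,int((y-y0+.5)*f)),(255,255,255),1)
    cv2.imwrite(name,c)
E
python3 - <<'E'
from h import *
t=eyes.get_image("top");s=eyes.get_image("scene")
np.savez("im0.npz",t=t,s=s)
crop(t,270,125,150,150,4,"pics/c_top.png")
crop(s,110,135,160,140,4.2,"pics/c_scene.png")
E
```

```text
(no output)
```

View pics/c_top.png

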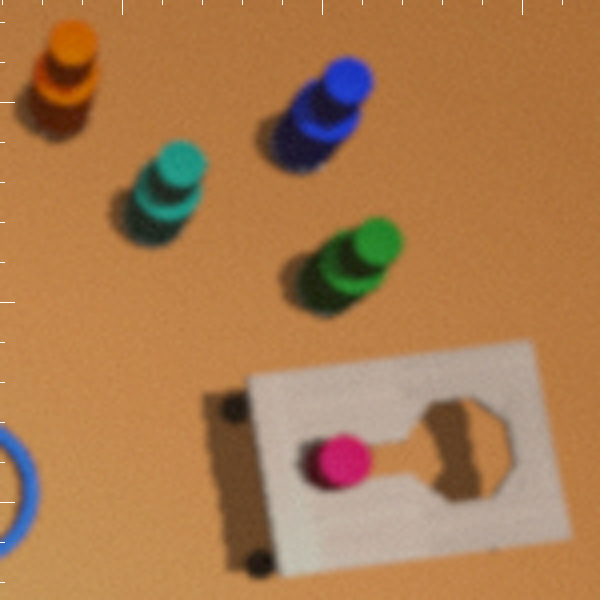

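View pics/c_scene.png

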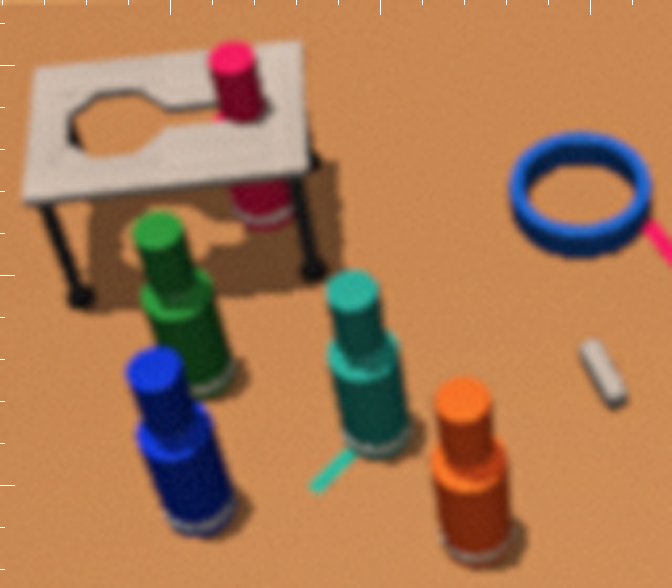

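The crop confirms it: blue can with blue cap (cap disc at crop (348,81)), orange with orange cap (73,42), pink cap (345,460), hole centre (466,450). Green (378,241) and turquoise (181,164) are the look-alikes.

Run:
```python
from h import *
ct=eyes.get_calibration("top");cs=eyes.get_calibration("scene")
T=lambda x,y:(270+x/4-.5,125+y/4-.5); S=lambda x,y:(110+x/4.2-.5,135+y/4.2-.5)
print("cam",ray(ct,0,0)[0].round(3),ray(cs,0,0)[0].round(3))
for n,a,b,z in [("orange",(73,42),(463,401),.13),("blue",(348,81),(155,369),.13),("pink",(345,460),(233,57),.142),("green",(378,241),(158,231),.13),("teal",(181,164),(352,292),.13)]:
    a=T(*a);b=S(*b)
    print(n,at_z(ct,*a,z).round(4),at_z(cs,*b,z).round(4),tri([(ct,*a),(cs,*b)]).round(4))
P=[at_z(ct,*T(*c),.1)[:2] for c in [(247,377),(534,341),(573,539),(281,577),(466,450)]]
print("plate",np.round(P,4),np.linalg.norm(P[0]-P[1]),np.linalg.norm(P[1]-P[2]))
d=np.load("im0.npz")
a=cv2.resize(d["t"][205:275,95:240],None,fx=5,fy=5,interpolation=cv2.INTER_CUBIC)[:,:725]
b=cv2.resize(d["s"][150:206,265:410],None,fx=4,fy=4,interpolation=cv2.INTER_CUBIC)
c=np.zeros((350+224,725,3),np.uint8);c[:350]=a;c[350:,:580]=b
cv2.imwrite("pics/cups.png",np.clip(c[:,:,::-1]*1.3,0,255).astype(np.uint8))
```

```text
cam [0.354 0.014 0.973] [ 1.12  -0.019  0.773]
orange [ 0.6603 -0.0613  0.13  ] [ 0.6618 -0.0605  0.13  ] [ 0.6608 -0.061   0.1286]
blue [ 0.6339 -0.2129  0.13  ] [ 0.6351 -0.2118  0.13  ] [ 0.6342 -0.2126  0.129 ]
pink [ 0.4236 -0.1927  0.142 ] [ 0.4243 -0.1912  0.142 ] [ 0.4236 -0.1921  0.1416]
green [ 0.5426 -0.2224  0.13  ] [ 0.5442 -0.2215  0.13  ] [ 0.5429 -0.2224  0.1286]
teal [ 0.5884 -0.1178  0.13  ] [ 0.591  -0.1172  0.13  ] [ 0.5891 -0.1178  0.1277]
plate [[ 0.4741 -0.1524]
 [ 0.4905 -0.313 ]
 [ 0.3817 -0.3234]
 [ 0.3653 -0.1641]
 [ 0.431  -0.2698]] 0.16138687165910176 0.10926828317924867
```

View pics/cups.png

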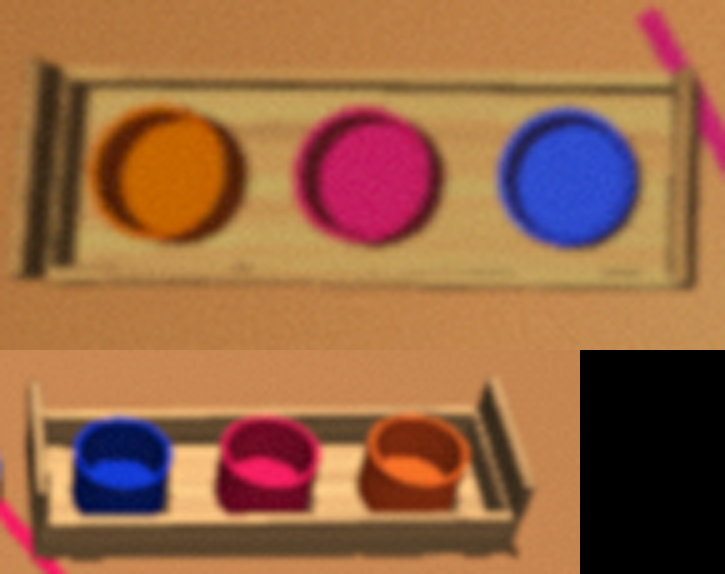

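Run:
```python
from h import *
ct=eyes.get_calibration("top");cs=eyes.get_calibration("scene")
a=np.linspace(0,6.283,60);C=np.c_[np.cos(a),np.sin(a),0*a]*.032
for z in(.040,.045,.05,.055):
  for n,p in [("orange",(160,174)),("pink",(363,176)),("blue",(567,177))]:
    c=at_z(ct,95+p[0]/5-.5,205+p[1]/5-.5,z)
    q=(proj(cs,c+C)-[265,150]+.5)*4; w=(proj(ct,c+C)-[95,205]+.5)*5
    print(z,n,c.round(4),"scene l,r,top",q[:,0].min().round(),q[:,0].max().round(),350+q[:,1].min().round(),"top l r t b",w.min(0).round(),w.max(0).round())
```

```text
0.04 orange [0.4453 0.3171 0.04  ] scene l,r,top 365.0 466.0 420.0 top l r t b [ 91. 106.] [229. 243.]
0.04 pink [0.4421 0.2223 0.04  ] scene l,r,top 219.0 319.0 422.0 top l r t b [294. 108.] [432. 245.]
0.04 blue [0.4394 0.1272 0.04  ] scene l,r,top 72.0 171.0 424.0 top l r t b [498. 109.] [636. 246.]
0.045 orange [0.4448 0.3155 0.045 ] scene l,r,top 364.0 465.0 414.0 top l r t b [ 91. 105.] [229. 244.]
0.045 pink [0.4417 0.2212 0.045 ] scene l,r,top 218.0 318.0 416.0 top l r t b [294. 107.] [432. 246.]
0.045 blue [0.439  0.1266 0.045 ] scene l,r,top 71.0 171.0 418.0 top l r t b [498. 108.] [636. 247.]
0.05 orange [0.4443 0.3138 0.05  ] scene l,r,top 363.0 465.0 408.0 top l r t b [ 91. 105.] [229. 244.]
0.05 pink [0.4412 0.2201 0.05  ] scene l,r,top 217.0 318.0 410.0 top l r t b [294. 107.] [432. 246.]
0.05 blue [0.4385 0.1259 0.05  ] scene l,r,top 71.0 171.0 412.0 top l r t b [498. 108.] [636. 247.]
0.055 orange [0.4438 0.3122 0.055 ] scene l,r,top 362.0 464.0 402.0 top l r t b [ 90. 105.] [230. 244.]
0.055 pink [0.4407 0.219  0.055 ] scene l,r,top 216.0 317.0 404.0 top l r t b [293. 107.] [433. 246.]
0.055 blue [0.438  0.1253 0.055 ] scene l,r,top 70.0 170.0 407.0 top l r t b [497. 108.] [637. 247.]
```

Measured positions (plate size, triangulated heights and cup spacing all match the given dimensions):

| Item | x (m) | y (m) |
|---|---|---|
| Orange can | .661 | -.061 |
| Blue can | .634 | -.2125 |
| Pink can | .4236 | -.1925 |
| Wide hole | .431 | -.268 |
| Orange cup | .445 | .3155 |
| Pink cup | .4415 | .221 |
| Blue cup | .439 | .1266 |

The cup floors are at z ≈ .008. I'll do the orange can first.

Request:
{"op": "drive_tool", "data": {"rows": [[[0,0,0.171],[3,-4,0],6],[[0,0,0.171],[3.4,-4.3,0],6],[[0,0,0],[3.4,-4.3,0],6],[[0,0,0],[3.4,-4.3,0],6],[[0,0,0],[3.4,-4.3,0],6],[[0,0,0],[3.4,-4.3,0],6],[[0,0,0],[3.4,-4.3,0],6],[[0,0,0],[3.4,-4.3,0],6]], "force": 40}}

```text
clock: 1.2
position: [0.4616, 0.1992, 0.2423]
ee_rot: [0.0, -0.0, 1.0, 0.0]
contact_force: [-0.1, 0.4, 0.5]
width: 0.0602
gripper_force: 0.0
```

Request:
{"op": "drive_tool", "data": {"rows": [[[0,0,0],[3.4,-4.3,0],5.5],[[0,0,0],[3.4,-4.3,0],5.5],[[0,0,0],[3.4,-4.3,0],5.5],[[0,0,0],[3.4,-4.3,0],5.5],[[0,0,0],[3.4,-4.3,0],5.5],[[0,0,0],[2.5,-4.3,0],5.5],[[0,0,0],[0,0,0],5.5],[[0,0,0],[0,0,0],5.5]]}}

```text
clock: 2.2
position: [0.6552, -0.0569, 0.2417]
ee_rot: [-0.001, 0.0, 1.0, 0.001]
contact_force: [-0.5, -0.6, 0.3]
width: 0.0545
gripper_force: 0.0
```

Request:
{"op": "drive_tool", "data": {"rows": [[[0,0,0],[0.6,-0.4,-2],5.5],[[0,0,0],[0,0,-3],5.5],[[0,0,0],[0,0,-3],5.5],[[0,0,0],[0,0,-3],5.5],[[0,0,0],[0,0,-2.2],5.5],[[0,0,0],[0,0,0],5.5],[[0,0,0],[0,0,0],2.5],[[0,0,0],[0,0,0],2.5]], "force": 30}}

```text
clock: 3.2
position: [0.6626, -0.0611, 0.1117]
ee_rot: [0.001, -0.0, 1.0, -0.0]
contact_force: [0.1, 0.2, 0.2]
width: 0.0269
gripper_force: 29.6
```

Request:
{"op": "drive_tool", "data": {"rows": [[[0,0,0],[0,0,0],2.5],[[0,0,0],[0,0,0],2.5],[[0,0,0],[0,0,1],2.5],[[0,0,0],[0,0,2],2.5]]}}

```text
clock: 3.7
position: [0.6607, -0.0612, 0.1397]
ee_rot: [-0.002, -0.0, 1.0, 0.0]
contact_force: [0.9, 0.2, -1.4]
width: 0.0273
gripper_force: 29.6
```

Request:
{"op": "drive_tool", "data": {"rows": [[[0,0,0],[0,0,3],2.5],[[0,0,0],[0,0,4],2.5],[[0,0,0],[0,0,4],2.5],[[0,0,0],[0,0,2],2.5],[[0,0,0],[-1.6,2.6,0],2.5],[[0,0,0],[-2,3.5,0],2.5],[[0,0,0],[-2,3.5,0],2.5],[[0,0,0],[-2,3.5,0],2.5]]}}

```text
clock: 4.7
position: [0.5847, 0.0706, 0.2705]
ee_rot: [-0.0, 0.0, 1.0, 0.0]
contact_force: [-0.2, 0.8, -0.6]
width: 0.0275
gripper_force: 29.6
```

Request:
{"op": "drive_tool", "data": {"rows": [[[0,0,0],[-2,3.5,0],2.5],[[0,0,0],[-2,3.5,0],2.5],[[0,0,0],[-2,3.5,0],2.5],[[0,0,0],[-2,3.5,0],2.5],[[0,0,0],[-2,3.5,0],2.5],[[0,0,0],[-2,3.5,0],2.5],[[0,0,0],[-2,3.5,0],2.5],[[0,0,0],[0,0,0],2.5]]}}

```text
clock: 5.7
position: [0.4441, 0.3166, 0.2706]
ee_rot: [-0.0, -0.002, 1.0, 0.0]
contact_force: [-0.0, -0.7, -1.3]
width: 0.0272
gripper_force: 29.8
```

Request:
{"op": "drive_tool", "data": {"rows": [[[0,0,0],[0,0,-3],2.5],[[0,0,0],[0,0,-3],2.5],[[0,0,0],[0,0,-3],2.5],[[0,0,0],[0,0,-2],2.5],[[0,0,0],[0,0,-1.5],2.5],[[0,0,0],[0,0,-1],2.5],[[0,0,0],[0,0,-0.7],2.5],[[0,0,0],[0,0,0],2.5]]}}

```text
clock: 6.7
position: [0.4458, 0.3147, 0.1282]
ee_rot: [-0.0, -0.0, 1.0, -0.0]
contact_force: [0.3, -0.3, -1.6]
width: 0.0273
gripper_force: 29.9
```

Request:
{"op": "drive_tool", "data": {"rows": [[[0,0,0],[0,0,-0.3],2.5],[[0,0,0],[0,0,-0.3],2.5],[[0,0,0],[0,0,-0.3],2.5],[[0,0,0],[0,0,0],2.5]]}}

```text
clock: 7.2
position: [0.4466, 0.3152, 0.1225]
ee_rot: [0.002, -0.0, 1.0, 0.001]
contact_force: [-2.9, -1.7, 15.3]
width: 0.0273
gripper_force: 31.5
```

Request:
{"op": "drive_tool", "data": {"rows": [[[0,0,0],[0,0,0.1],5],[[0,0,0],[0,0,0],5],[[0,0,0],[0,0,0],5],[[0,0,0],[0,0,2],5],[[0,0,0],[0,0,4],5],[[0,0,0],[0,0,4],5],[[0,0,0],[0,0,2],5],[[0,0,0],[0,-3,0],5]]}}

```text
clock: 8.2
position: [0.447, 0.2862, 0.242]
ee_rot: [0.002, -0.001, 1.0, 0.001]
contact_force: [0.3, -0.1, -0.2]
width: 0.0498
gripper_force: 0.0
```

Run:
```python
from h import *
print(manip.get_state()["position"])
t=eyes.get_image("top");cv2.imwrite("pics/top1.png",cv2.resize(t[:,:,::-1],None,fx=1.5,fy=1.5))
```

```text
[0.44703277 0.28624312 0.24202389]
```

View pics/top1.png

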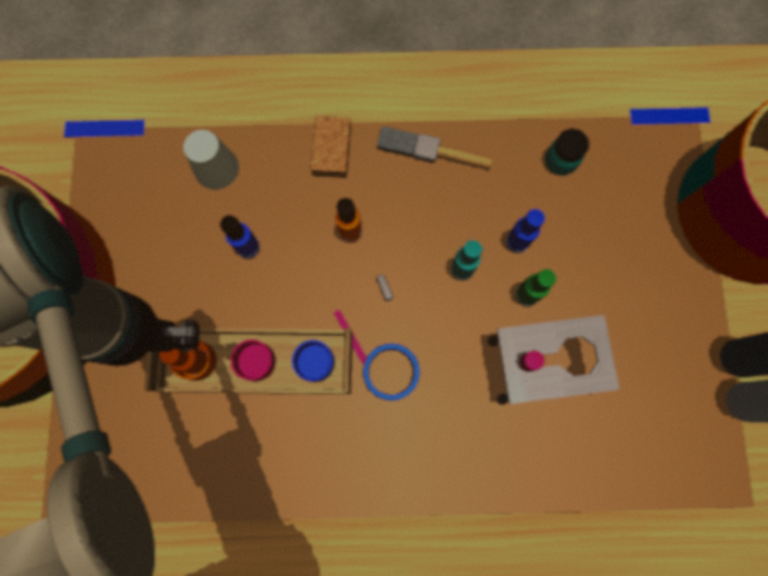

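The orange can stands in its cup, with its cap near (178,357). Blue is next.

Request:
{"op": "drive_tool", "data": {"rows": [[[0,0,0],[1,-2.6,0],5.5],[[0,0,0],[1.7,-4.5,0],5.5],[[0,0,0],[1.7,-4.5,0],5.5],[[0,0,0],[1.7,-4.5,0],5.5],[[0,0,0],[1.7,-4.5,0],5.5],[[0,0,0],[1.7,-4.5,0],5.5],[[0,0,0],[1.7,-4.5,0],5.5],[[0,0,0],[1.7,-4.5,0],5.5]]}}

```text
clock: 9.25
position: [0.5751, -0.0576, 0.2397]
ee_rot: [-0.0, 0.0, 1.0, 0.0]
contact_force: [0.8, 0.3, 0.2]
width: 0.055
gripper_force: 0.0
```

Request:
{"op": "drive_tool", "data": {"rows": [[[0,0,0],[1.7,-4.5,0],5.5],[[0,0,0],[1.7,-4.5,0],5.5],[[0,0,0],[1.7,-4.5,0],5.5],[[0,0,0],[1,-2.3,0],5.5],[[0,0,0],[0,0,0],5.5],[[0,0,0],[0,0,0],5.5]]}}

```text
clock: 10.0
position: [0.6352, -0.2131, 0.2397]
ee_rot: [-0.001, -0.0, 1.0, 0.001]
contact_force: [0.5, 0.3, -0.1]
width: 0.0554
gripper_force: 0.0
```

Request:
{"op": "drive_tool", "data": {"rows": [[[0,0,0],[0,0,-2],5.5],[[0,0,0],[0,0,-3],5.5],[[0,0,0],[0,0,-3],5.5],[[0,0,0],[0,0,-3],5.5],[[0,0,0],[0,0,-2],5.5],[[0,0,0],[0,0,0],5.5],[[0,0,0],[0,0,0],2.5],[[0,0,0],[0,0,0],2.5]]}}

```text
clock: 11.0
position: [0.6366, -0.214, 0.112]
ee_rot: [0.001, -0.0, 1.0, -0.0]
contact_force: [-0.3, 0.3, 2.8]
width: 0.027
gripper_force: 29.7
```

Request:
{"op": "drive_tool", "data": {"rows": [[[0,0,0],[0,0,0],2.5],[[0,0,0],[0,0,0],2.5],[[0,0,0],[0,0,1],2.5],[[0,0,0],[0,0,3],2.5],[[0,0,0],[0,0,4],2.5],[[0,0,0],[0,0,4],2.5],[[0,0,0],[0,0,4],2.5],[[0,0,0],[0,0,0],2.5]]}}

```text
clock: 12.0
position: [0.6372, -0.2153, 0.2746]
ee_rot: [0.004, -0.0, 1.0, -0.002]
contact_force: [0.1, -0.3, -1.7]
width: 0.0273
gripper_force: 29.9
```

Request:
{"op": "drive_tool", "data": {"rows": [[[0,0,0],[-1,1.7,0],2.5],[[0,0,0],[-2,3.5,0],2.5],[[0,0,0],[-2,3.5,0],2.5],[[0,0,0],[-2,3.5,0],2.5],[[0,0,0],[-2,3.5,0],2.5],[[0,0,0],[-2,3.5,0],2.5],[[0,0,0],[-2,3.5,0],2.5],[[0,0,0],[-2,3.5,0],2.5]]}}

```text
clock: 13.0
position: [0.4824, 0.0496, 0.2681]
ee_rot: [-0.002, -0.0, 1.0, 0.0]
contact_force: [0.5, 0.8, -0.1]
width: 0.0273
gripper_force: 29.8
```

Request:
{"op": "drive_tool", "data": {"rows": [[[0,0,0],[-2,3.5,0],2.5],[[0,0,0],[-2,3.4,0],2.5],[[0,0,0],[-0.7,1,0],2.5],[[0,0,0],[0,0,0],2.5],[[0,0,0],[0,0,0],2.5]]}}

```text
clock: 13.62
position: [0.439, 0.126, 0.2698]
ee_rot: [-0.0, 0.0, 1.0, -0.0]
contact_force: [0.6, 0.0, -1.0]
width: 0.0269
gripper_force: 29.9
```

Request:
{"op": "drive_tool", "data": {"rows": [[[0,0,0],[0,0,-3],2.5],[[0,0,0],[0,0,-3],2.5],[[0,0,0],[0,0,-3],2.5],[[0,0,0],[0,0,-2],2.5],[[0,0,0],[0,0,-1.5],2.5],[[0,0,0],[0,0,-1],2.5],[[0,0,0],[0,0,-0.7],2.5],[[0,0,0],[0,0,0],2.5]]}}

```text
clock: 14.62
position: [0.4388, 0.1265, 0.1281]
ee_rot: [-0.0, 0.0, 1.0, -0.0]
contact_force: [0.3, -0.5, -1.1]
width: 0.0271
gripper_force: 29.9
```

Request:
{"op": "drive_tool", "data": {"rows": [[[0,0,0],[0,0,-0.3],2.5],[[0,0,0],[0,0,-0.3],2.5],[[0,0,0],[0,0,-0.2],2.5],[[0,0,0],[0,0,0],2.5]]}}

```text
clock: 15.12
position: [0.4398, 0.1271, 0.1229]
ee_rot: [0.002, -0.0, 1.0, 0.0]
contact_force: [-2.9, -0.5, 15.4]
width: 0.027
gripper_force: 31.5
```

Request:
{"op": "drive_tool", "data": {"rows": [[[0,0,0],[0,0,0.1],5],[[0,0,0],[0,0,0],5],[[0,0,0],[0,0,0],5],[[0,0,0],[0,0,2],5],[[0,0,0],[0,0,4],5],[[0,0,0],[0,0,4],5],[[0,0,0],[0,0,2],5],[[0,0,0],[0,-3,0],5]]}}

```text
clock: 16.12
position: [0.44, 0.0976, 0.243]
ee_rot: [0.002, -0.001, 1.0, 0.001]
contact_force: [0.5, -0.7, -0.7]
width: 0.0499
gripper_force: 0.0
```

Request:
{"op": "drive_tool", "data": {"rows": [[[0,0,0],[-0.2,-4.2,0],5],[[0,0,0],[-0.2,-4.2,0],5],[[0,0,0],[-0.2,-4.2,0],5],[[0,0,0],[-0.2,-4.2,0],5],[[0,0,0],[-0.2,-4.2,0],5],[[0,0,0],[-0.2,-4.2,0],5],[[0,0,0],[-0.2,-2.7,0],5],[[0,0,0],[0,0,0],5]]}}

```text
clock: 17.12
position: [0.4246, -0.1837, 0.2408]
ee_rot: [-0.0, 0.001, 1.0, 0.0]
contact_force: [-0.6, 0.5, 0.2]
width: 0.05
gripper_force: 0.0
```

Run:
```python
from h import *
s=manip.get_state();print(s["position"],s["ee_rot"])
c=eyes.get_calibration("wrist");w=eyes.get_image("wrist");t=eyes.get_image("scene")
print(proj(c,[[.4236,-.1925,.142],[.431,-.268,.1],[.4905,-.313,.1],[.4741,-.1524,.1]]).round())
cv2.imwrite("pics/w1.png",cv2.resize(np.hstack([w,t])[:,:,::-1],(800,300),interpolation=cv2.INTER_AREA))
```

```text
[ 0.4246167  -0.18370854  0.24081763] [-3.42410525e-04  1.45905549e-03  9.99998861e-01  1.81267526e-04]
[[251. 196.]
 [174. 188.]
 [135. 243.]
 [293. 229.]]
```

View pics/w1.png

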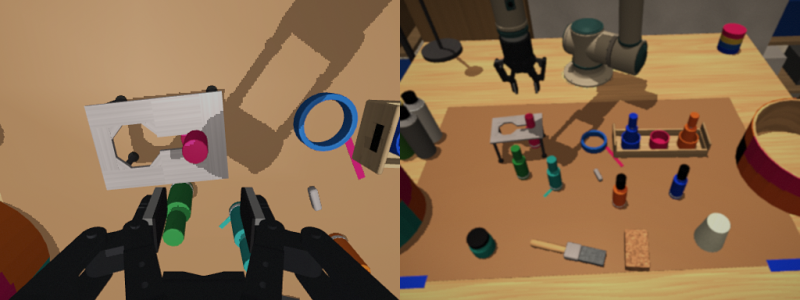

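Blue stands in its cup too. The gripper is above the rack, and the plate corners agree with the prediction to within a few pixels. Descending on the pink cap.

Request:
{"op": "drive_tool", "data": {"rows": [[[0,0,0],[-0.1,-0.9,-1],5],[[0,0,0],[0,0,-3],5],[[0,0,0],[0,0,-3],5],[[0,0,0],[0,0,-3],5],[[0,0,0],[0,0,-1.9],5],[[0,0,0],[0,0,0],5],[[0,0,0],[0,0,0],2.5],[[0,0,0],[0,0,0],2.5]]}}

```text
clock: 18.23
position: [0.4244, -0.1915, 0.1233]
ee_rot: [0.001, -0.0, 1.0, -0.001]
contact_force: [0.0, 0.5, -0.0]
width: 0.0272
gripper_force: 29.6
```

Request:
{"op": "drive_tool", "data": {"rows": [[[0,0,0],[0,0,0],2.5],[[0,0,0],[0,0,0],2.5],[[0,0,0],[0,0,0.2],2.5],[[0,0,0],[0,0,0],2.5]]}}

```text
clock: 18.73
position: [0.4235, -0.1912, 0.1243]
ee_rot: [-0.0, -0.0, 1.0, 0.0]
contact_force: [0.4, 0.9, -1.2]
width: 0.0268
gripper_force: 29.6
```

Request:
{"op": "drive_tool", "data": {"rows": [[[0,0,0],[0.1,-1,0],2.5],[[0,0,0],[0.1,-1,0],2.5],[[0,0,0],[0.1,-1,0],2.5],[[0,0,0],[0,0,0],2.5]]}}

```text
clock: 19.23
position: [0.427, -0.2224, 0.1243]
ee_rot: [0.0, 0.001, 1.0, -0.0]
contact_force: [0.2, 0.5, -0.7]
width: 0.0272
gripper_force: 29.6
```

Request:
{"op": "drive_tool", "data": {"rows": [[[0,0,0],[0.1,-1,0],2.5],[[0,0,0],[0.1,-1,0],2.5],[[0,0,0],[0.1,-1,0],2.5],[[0,0,0],[0.1,-1,0],2.5],[[0,0,0],[0,-0.6,0],2.5],[[0,0,0],[0,0,0],2.5],[[0,0,0],[0,0,0],2.5]]}}

```text
clock: 20.1
position: [0.4306, -0.2669, 0.1242]
ee_rot: [-0.0, -0.0, 1.0, 0.0]
contact_force: [-0.3, 0.5, -0.8]
width: 0.0271
gripper_force: 29.7
```

Run:
```python
from h import *
s=manip.get_state();print(s["position"],s["contact_force"])
t=eyes.get_image("top");q=eyes.get_image("scene")
a=cv2.resize(t[200:280,320:420],(400,320),interpolation=cv2.INTER_CUBIC);b=cv2.resize(q[130:210,100:200],(400,320),interpolation=cv2.INTER_CUBIC)
cv2.imwrite("pics/hole.png",np.hstack([a,b])[:,:,::-1])
```

```text
[ 0.430571   -0.26694685  0.12424459] [-0.30645274  0.48022389 -0.83565914]
```

View pics/hole.png

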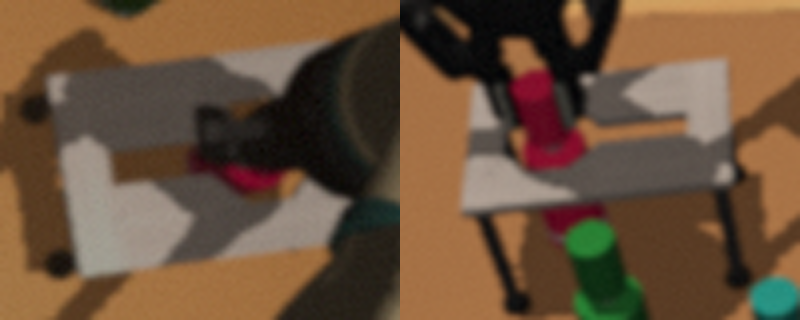

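The pink can is in the wide hole, with its shoulder visible inside the opening. Lifting carefully.

Request:
{"op": "drive_tool", "data": {"rows": [[[0,0,0],[0,0,0.5],2.5],[[0,0,0],[0,0,0.5],2.5],[[0,0,0],[0,0,0],2.5]]}}

```text
clock: 20.58
position: [0.4311, -0.2674, 0.135]
ee_rot: [0.001, -0.0, 1.0, -0.0]
contact_force: [1.0, -0.4, -0.8]
width: 0.0272
gripper_force: 29.7
```

Request:
{"op": "drive_tool", "data": {"rows": [[[0,0,0],[0,0,1],2.5],[[0,0,0],[0,0,1.5],2.5],[[0,0,0],[0,0,2],2.5],[[0,0,0],[0,0,2],2.5],[[0,0,0],[0,0,3],2.5],[[0,0,0],[0,0,3],2.5],[[0,0,0],[0,0,2.5],2.5],[[0,0,0],[0,0,0],2.5]]}}

```text
clock: 21.58
position: [0.4317, -0.2681, 0.2872]
ee_rot: [0.002, -0.0, 1.0, -0.002]
contact_force: [-0.4, -0.2, -0.5]
width: 0.0268
gripper_force: 29.7
```

Request:
{"op": "drive_tool", "data": {"rows": [[[0,0,0],[0.1,2,0],2.5],[[0,0,0],[0.1,4,0],2.5],[[0,0,0],[0.1,4.5,0],2.5],[[0,0,0],[0.1,4.5,0],2.5],[[0,0,0],[0.1,4.5,0],2.5],[[0,0,0],[0.1,4.5,0],2.5],[[0,0,0],[0.1,4.5,0],2.5],[[0,0,0],[0.1,4.5,0],2.5]]}}

```text
clock: 22.58
position: [0.4368, 0.0653, 0.283]
ee_rot: [-0.002, -0.0, 1.0, 0.0]
contact_force: [0.2, 0.4, -0.1]
width: 0.0268
gripper_force: 29.7
```

Request:
{"op": "drive_tool", "data": {"rows": [[[0,0,0],[0.1,4.5,0],2.5],[[0,0,0],[0.1,4.5,0],2.5],[[0,0,0],[0,4.5,0],2.5],[[0,0,0],[0,2.4,0],2.5],[[0,0,0],[0,0,0],2.5],[[0,0,0],[0,0,0],2.5]]}}

```text
clock: 23.32
position: [0.4396, 0.2214, 0.2834]
ee_rot: [-0.001, -0.0, 1.0, -0.001]
contact_force: [-0.3, -0.1, -0.9]
width: 0.0272
gripper_force: 29.8
```

Request:
{"op": "drive_tool", "data": {"rows": [[[0,0,0],[0.2,0,-3],2.5],[[0,0,0],[0,0,-3],2.5],[[0,0,0],[0,0,-3],2.5],[[0,0,0],[0,0,-3],2.5],[[0,0,0],[0,0,-1.7],2.5],[[0,0,0],[0,0,-1.2],2.5],[[0,0,0],[0,0,-0.7],2.5],[[0,0,0],[0,0,0],2.5]]}}

```text
clock: 24.32
position: [0.4427, 0.2215, 0.1283]
ee_rot: [-0.0, 0.0, 1.0, -0.0]
contact_force: [-0.7, 1.1, 0.4]
width: 0.027
gripper_force: 29.9
```

Request:
{"op": "drive_tool", "data": {"rows": [[[0,0,0],[0,0,-0.3],2.5],[[0,0,0],[0,0,-0.3],2.5],[[0,0,0],[0,0,-0.2],2.5],[[0,0,0],[0,0,0],2.5]]}}

```text
clock: 24.82
position: [0.4435, 0.222, 0.1222]
ee_rot: [0.001, -0.0, 1.0, 0.0]
contact_force: [-2.2, -0.3, 10.6]
width: 0.0269
gripper_force: 30.9
```

On the floor; release, rise and retreat.

Request:
{"op": "drive_tool", "data": {"rows": [[[0,0,0],[0,0,0.1],5],[[0,0,0],[0,0,0],5],[[0,0,0],[0,0,0],5],[[0,0,0],[0,0,2],5],[[0,0,0],[0,0,4],5],[[0,0,0],[0,0,4],5],[[0,0,0],[0,0,4],5],[[0,0,0],[0,0,2],5]]}}

```text
clock: 25.82
position: [0.4435, 0.222, 0.2835]
ee_rot: [0.002, -0.0, 1.0, 0.001]
contact_force: [-0.7, -0.9, -0.2]
width: 0.0499
gripper_force: 0.0
```

Request:
{"op": "drive_tool", "data": {"rows": [[[0,0,0],[0,-3,0],5],[[0,0,0],[0,-4,0],5],[[0,0,0],[0,-4,0],5],[[0,0,0],[0,-4,0],5],[[0,0,0],[0,-4,0],5],[[0,0,0],[0,-4,0],5],[[0,0,0],[0,-4,0],5],[[0,0,0],[0,0,0],5]]}}

```text
clock: 26.82
position: [0.4427, -0.0504, 0.281]
ee_rot: [-0.0, 0.002, 1.0, -0.0]
contact_force: [-0.1, 0.4, 0.2]
width: 0.05
gripper_force: 0.0
```

Run:
```python
from h import *
t=eyes.get_image("top");q=eyes.get_image("scene")
a=cv2.resize(t[110:280,80:260],(400,378),interpolation=cv2.INTER_CUBIC);b=cv2.resize(q[130:290,250:420],(400,378),interpolation=cv2.INTER_CUBIC)
cv2.imwrite("pics/end.png",np.hstack([a,b])[:,:,::-1])
```

```text
(no output)
```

View pics/end.png

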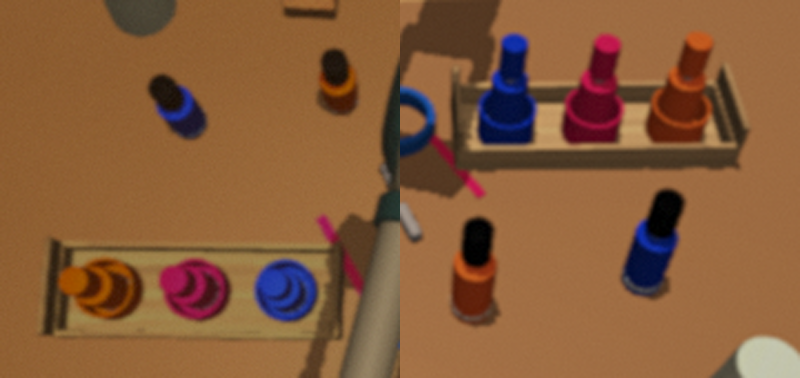

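All three cans stand upright and centred in their own cups (left view: orange (105,287), pink (195,288), blue (285,290)). Both empties look unmoved.

```bash
python3 -c "
from rig import job
print(job.sign_off())"
```

```text
the job is handed in; nothing more can be done
None
```

The job is handed in after about 27 s: in the last pictures the pink, blue and orange cans stand upright in the cups of their own colour, and both black-capped empties look unmoved; sign-off returned no verdict.

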